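# Set the polarizer ring to its wide mark and take the reading

### The arm

A 7-joint arm with a two-finger parallel gripper is mounted at the origin on the work surface. World frame = base frame: x ahead of the robot, y to its left, z up, the work surface at z = 0. Lengths are in m, angles in rad, forces in N, time in s.
With the tool pointing down it reaches from about 0.35 to 0.9 m from the base axis. Payload 8.1 kg.
Tool frame: the origin (TCP) lies midway between the tips of the shut fingers; the grasp point (between the pads) lies 19 mm behind it; z points along the fingers, y is the line along which they close (so a half turn about z gives the same grasp; the last joint's range is limited). The gripper opens to 92 mm and grips with 3 to 60 N. Pads are 19 mm wide; open, the fingers measure 130 mm over their backs; the gripper's body (75 mm by 190 mm) begins 47 mm behind the grasp point.
Start: joints at [-1.353, 0.434, 0.025, 1.573, -0.012, 1.134, -0.075], TCP at [0.197, 0.593, 0.227] pointing down, gripper open.
Joint ranges: [-2.62, 2.62], [-0.44, 2.09], [-1.27, 1.32], [0.08, 2.57], [-1.32, 4.46], [0.12, 2], [-2.74, 2.74]. Speed limits (rad/s): [2.22, 2.22, 3.01, 3.01, 3.14, 3.14, 3.14].

### API

Orientations are given as a rotation vector (axis times angle).
In Python, from rig import r gives the robot as it stands. The module is installed in compiled form; this text tells all that it offers.
- The arm moves only by the shell command python3 -m pendant 'ROWS' [OPENING] [FORCE]. ROWS is JSON, a list of rows, each a list of 6 numbers: the shift along the tool's x, y, z each as a share of 0.25 m, from -1 to 1, then the turn, a rotation vector about the tool's x, y, z each as a share of pi/4 rad, from -1 to 1. A call has 1 to 5 rows; each row shifts and turns the commanded pose from where the row before left it, along the tool's axes as they then stand; what a row does not reach is not made up. A row lasts 1/10 s, in which the tool goes at most 50 mm and 8.59 degrees, less where a joint would pass 70% of its speed; a pose out of reach is approached as far as the arm can. A call with a number of a shift or a turn outside -1 to 1 is refused whole. A call with a gripper value outside its range is refused whole. OPENING is the gripper command: -1 is fully open, 1 is shut, values between are in proportion, set as the call begins (- or left out, the last holds). The fingers move at their own pace and stop on an object; FORCE is the grip in N (left out, the last holds). Time passes only in rows, so rows that do not move let the fingers close. It gives the time, the measured TCP pose, the force, the opening and the grip force at its end, in the units of the state.
- r.read_state(): the state, without advancing time (a new reading comes with each control period).
- r.snapshot(name): name is "scene" or "top" or "wrist"; returns a dict with "frame" (420x560x3 uint8, blue, green, red), "range_z" (420x560 float32, m along the optical axis (not along the pixel's ray), 0 where there is no reading), "mtx" (3x3 intrinsics, pixels), "origin" and "attitude" of the camera in the world. Camera axes: x right, y up, looking along -z (the intrinsics and any distortion apply to the point x, -y, -z); pixel columns grow to the right and rows downward; lengths in m; the calibration is good to about 2 mm. A picture is of the moment at which its call begins.
- r.sign_off(): hands the job in; it is judged then, once.
The state is a dict: "clock": time; "q": joint angles; "joint_velocities": joint speeds; "joint_torque": joint torques, N m; "tool_pos": TCP position; "eef_rot": TCP orientation; "ft_force": force on the tool from outside, world axes, zero at the start; "wrist_torque": the same for the moment, N m; "finger_gap": finger opening in m; "grip_force": force on a finger pad.
Only numpy, scipy, OpenCV 4.12 (cv2) and the standard library are available. Lean on these libraries where they do the work, as an engineer would, in place of code of your own. Each camera call takes 0.05 s, during which the arm holds its last target. There are 200 camera calls.

### The job

With the fingertips, gently push the upright pin of the polarizer ring's lever round its arc until the lever's bar lies centred over the one wide mark on the scale; then, with the lever left there, press the grey button on the reading unit right down to take the reading and come away from it. Only push and press: do not grip the lever or press the button before the lever is on the mark, and leave the scale and the loose parts around as they are.

Things in the scene. Friction and masses are not known exactly. Their poses are not given: they have to be found in the camera images.
- ring_centre (a point): centre of the top of the polarizer ring, on its vertical turning axis, 68 mm above the table. The ring (black, 80 mm across, 10 mm high, glass in the middle) turns on top of a fixed black housing 120 mm square at the foot, 100 mm square above, bolted to the table. Nothing of the module rises above the ring except the lever's pin.
- lever_pin (a point): on the axis of the upright steel pin at the lever's end, 82 mm above the table. Pin: 12 mm in diameter, from 60 to 94 mm above the table, 90 mm from the ring's axis, on a radial steel bar 5 mm wide (61 to 67 mm above the table) that passes over the scale. x axis: radially outward, z up. The ring turns stiffly (about 1.5 N at the pin) and stays where it is left.
- wide_mark (a point): middle of the wide white mark, 55.5 mm from the ring's axis, on the upper face (57 mm above the table) of the scale, a flat black disc 132 mm across under the ring. The mark is 11 mm wide and 19 mm long radially; the other scale lines, every 10 degrees, are about 1 mm wide. Its x axis points radially outward. The scale is clamped and must not be turned.
- lever (a joint): angle of the ring and lever (rad), counter-clockwise seen from above; stops at -1.35 and 1.35. The bar is centred on the wide mark when this equals joint scale. Zero is where the lever points along the housing's own +x side, within 0.4 rad of straight away from the robot.
- scale (a joint): angle of the wide mark (rad), counted from the same zero and in the same direction as joint lever.
- button_top (a point): centre of the top of the round grey push button, 28 mm across, unpressed 67 mm above the table, in a dark round bezel on the top of the reading unit (grey box 100 x 120 x 45 mm with a dark display, fixed to the table). Pressed straight down; spring-loaded, about 5 N when fully down.
- button (a joint): travel of the button (m): 0 up, 0.006 fully down; it springs back when released. The reading is taken at 0.004.
- lens_tube: loose bystander: black lens tube standing upright, 33 mm across, 38 mm high; origin at the centre of its underside
- collar: loose bystander: steel collar lying flat, 38 mm across, 14 mm high; origin at the centre of its underside
- post: loose bystander: short steel post on a foot 26 mm across, 40 mm high; origin at the centre of its underside
- driver: loose bystander: screwdriver 160 mm long lying on the table, under 35 mm high; origin under its middle
There are look-alikes about, which are no part of the job. What is shaped like the part that bears button_top but orange, pink or purple is not meant.

How it is judged:
On the way, in this order (a step that is already met when the one before it is completed fails the run):
1. the lever's bar is on the wide mark and still (angle between the x axis of lever_pin and the x axis of wide_mark, either way round below 0.065 rad and velocity of joint lever between -0.05 and 0.05 rad/s), for 0.3 s.
2. the button is pressed with the lever on the mark (angle between the x axis of lever_pin and the x axis of wide_mark, either way round below 0.065 rad and value of joint button above 0.004 m), for 0.05 s.
At the end, for the whole second after the job is handed in: The lever's bar is within 0.065 rad (about 3.7 degrees) of the wide mark, the button has been pressed and has come back up (under 1.5 mm), the scale has not turned (mark moved under 4 mm) and no loose part has moved 15 mm (angle between the x axis of lever_pin and the x axis of wide_mark, either way round below 0.065 rad and value of joint button below 0.0015 m and distance of wide_mark from where it was at the start of the episode below 0.004 m and distance of each of lens_tube, collar, post, driver from where it was at the start of the episode below 0.015 m); the robot touches nothing.
It fails at once if the button was pressed (over 4 mm) while the lever was off the mark (value of joint button above 0.004 m and angle between the x axis of lever_pin and the x axis of wide_mark, either way round above 0.065 rad).
It fails at once if the lever was gripped or rammed (over 15 N between the fingers and the lever's pin) (contact force between the fingers and lever above 15 N).
It fails at once if the scale was turned (distance of wide_mark from where it was at the start of the episode above 0.004 m).
It fails at once if a loose part was lifted or moved 15 mm (distance of any of lens_tube, collar, post, driver from where it was at the start of the episode above 0.015 m).
It also fails if it takes over 58 s, if anything falls off the work surface, if the arm or the gripper's body presses on something with over 40 N, if the wrist force passes 120 N, or if a joint passes its speed limit or range.

## Working session

There is one attempt and no reset: what is moved stays moved. The work goes in short steps, Python scripts to look and compute and a shell command to move; the robot and the scene stay as the last step left them, time stands still between calls to the robot, and variables do not carry over. Pictures are saved under pics/ and viewed, at most 12 in all, crops included, and the job is handed in when it is done.

```bash
mkdir -p pics
cat > h.py <<'E'
from rig import r
import numpy as np, cv2
from scipy.spatial.transform import Rotation as R
def snap(n,name=None):
    s=r.snapshot(n)
    if name: cv2.imwrite('pics/'+name,s['frame'])
    return s
def att(s):
    a=np.array(s['attitude'],float)
    return a if a.shape==(3,3) else R.from_rotvec(a).as_matrix() if a.size==3 else R.from_quat(a).as_matrix()
def ray(s,u,v,z):
    K=np.array(s['mtx']);d=np.array([(u-K[0,2])/K[0,0],-(v-K[1,2])/K[1,1],-1.])
    d=att(s)@d;o=np.array(s['origin']);return o+d*(z-o[2])/d[2]
def pix(s,p):
    K=np.array(s['mtx']);c=att(s).T@(np.array(p)-s['origin']);return K[0,0]*c[0]/-c[2]+K[0,2],K[1,1]*-c[1]/-c[2]+K[1,2]
E
python3 - <<'E'
from h import *
s=snap('top','top0.png');print(s['origin'],s['attitude'],s['mtx'])
s=snap('scene','scene0.png');print(s['origin'],s['attitude'],[k for k in s])
print(r.read_state())
E
```

```text
[ 0.34115923 -0.17884162  1.13835125] [ 0.15794115 -0.14296043 -1.55705659] [[402.6010714    0.         282.19283085]
 [  0.         402.6010714  213.30810986]
 [  0.           0.           1.        ]]
[1.16483597 0.62539571 0.81245393] [0.42021865 1.13834896 2.23667979] ['frame', 'range_z', 'mtx', 'origin', 'attitude']
{'clock': 0.1, 'q': array([-1.35260196,  0.43517655,  0.0249951 ,  1.5739509 , -0.01159323,
        1.13398264, -0.07511296]), 'joint_velocities': array([-0.00012445, -0.00071142, -0.00013087, -0.00197402, -0.0007748 ,
        0.00078138, -0.00143954]), 'joint_torque': array([ 2.23492709e-03, -6.69124746e+01,  9.87619311e-01, -3.15144396e+01,
       -6.04665815e-02,  3.74653295e-02,  6.44841953e-05]), 'tool_pos': array([0.19700337, 0.59269317, 0.2260306 ]), 'eef_rot': array([-5.01884656e-01, -3.10116386e+00,  2.15238688e-03]), 'ft_force': array([-0.41916255, -0.4870431 , -0.05669315]), 'wrist_torque': array([0.00122518, 0.0071682 , 0.01991821]), 'grip_force': 0.0, 'finger_gap': 0.09212700209473063}
```

View pics/top0.png

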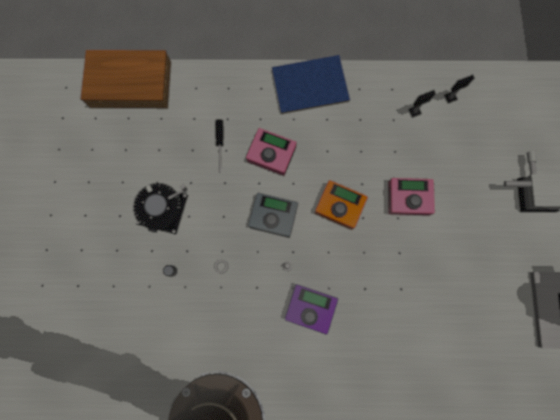

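View pics/scene0.png

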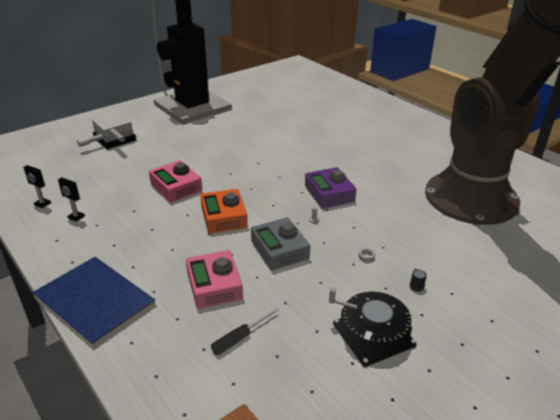

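The top view shows the module at about (157,207) with the pin near (184,190), the grey unit at (273,215), its button at (271,220), and the loose parts around them. In the scene view the wide mark is near (368,335) and the pin near (333,295). Next I crop these areas for detail.

Run:
```python
from h import *
t=cv2.imread('pics/top0.png')[165:250,115:200];s=cv2.imread('pics/scene0.png')[270:370,320:430]
cv2.imwrite('pics/c0.png',np.hstack([cv2.resize(t,(390,390),interpolation=3),cv2.resize(s,(400,390),interpolation=3)]))
s=snap('top')
for n,u,v,z in [('ring',156,205,.068),('pin',184,190,.094),('btn',271,220,.067),('tube',169,271,.038),('collar',221,267,.014),('post',287,266,.04),('drvtip',220,172,.01),('drvh',219,122,.02)]: print(n,ray(s,u,v,z).round(3))
s=snap('scene')
for n,u,v,z in [('ring',377,312,.068),('pin',332,291,.094),('mark',368,336,.057),('btn',288,228,.067)]: print(n,ray(s,u,v,z).round(3))
```

```text
ring [0.569 0.177 0.068]
pin [0.606 0.096 0.094]
btn [ 0.531 -0.138  0.067]
tube [0.393 0.139 0.038]
collar [0.406 0.001 0.014]
post [ 0.409 -0.182  0.04 ]
drvtip [0.682 0.016 0.01 ]
drvh [0.833 0.023 0.02 ]
ring [0.572 0.179 0.068]
pin [0.62  0.104 0.094]
mark [0.62  0.204 0.057]
btn [ 0.538 -0.13   0.067]
```

View pics/c0.png

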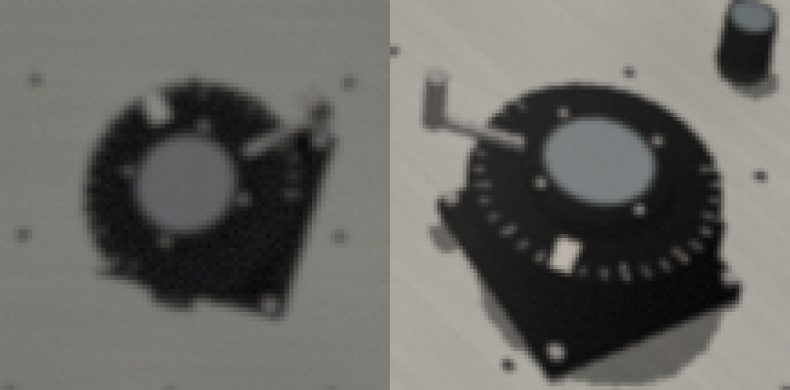

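The wide mark lies about 28° from +x, clear of the bar. The pin is at about −60°, so it has to be pushed roughly 90° counter-clockwise. I close the gripper and move in behind the pin.

```bash
python3 -m pendant '[[-0.16,-0.113,0,0,0,0],[-0.16,-0.113,0,0,0,0],[-0.16,-0.113,0,0,0,0],[-0.16,-0.113,0,0,0,0],[-0.16,-0.113,0,0,0,0]]' 1 10
python3 -m pendant '[[-0.16,-0.113,0,0,0,0],[-0.16,-0.113,0,0,0,0],[-0.16,-0.113,0,0,0,0],[-0.16,-0.113,0,0,0,0],[-0.16,-0.113,0,0,0,0]]'
python3 -m pendant '[[-0.16,-0.113,0,0,0,0],[-0.16,-0.113,0,0,0,0],[-0.16,-0.113,0,0,0,0],[0,0,0,0,0,0]]'
python3 -m pendant '[[0,0,0,0,0,0.185],[0,0,0,0,0,0.185],[0,0,0,0,0,0.185],[0,0,0,0,0,0.185],[0,0,0,0,0,0.185]]'
python3 -m pendant '[[0,0,0,0,0,0.185],[0,0,0,0,0,0.185],[0,0,0,0,0,0.185],[0,0,0,0,0,0.185],[0,0,0,0,0,0.185]]'
python3 -m pendant '[[0,0,0,0,0,0.185],[0,0,0,0,0,0.185],[0,0,0,0,0,0.185],[0,0,0,0,0,0.185],[0,0,0,0,0,0.185]]'
python3 - <<'E'
from h import *
for n in ['wrist','top']:
    s=snap(n); cv2.imwrite('pics/%s1.png'%n,s['frame'])
    if n=='wrist':
        for p in [(.571,.178,.068),(.615,.100,.094),(.62,.204,.057)]: print(pix(s,p))
st=r.read_state();print(st['q'].round(2),st['tool_pos'],R.from_rotvec(st['eef_rot']).as_matrix().round(3),st['clock'],st['finger_gap'])
E
```

```text
clock: 0.7
tool_pos: [0.3432, 0.3942, 0.2267]
eef_rot: [0.502, 3.101, 0.0]
ft_force: [0.8, 0.5, 0.2]
finger_gap: 0.0564
grip_force: 0.0
clock: 1.2
tool_pos: [0.4884, 0.1971, 0.2269]
eef_rot: [0.502, 3.101, 0.001]
ft_force: [0.5, 1.3, -0.7]
finger_gap: 0.017
grip_force: 0.0
clock: 1.6
tool_pos: [0.5778, 0.0726, 0.2267]
eef_rot: [0.517, 3.096, -0.006]
ft_force: [0.4, -0.8, -0.1]
finger_gap: 0.0005
grip_force: 0.0
clock: 2.1
tool_pos: [0.5744, 0.0809, 0.2266]
eef_rot: [-1.579, -2.716, 0.0]
ft_force: [-0.5, 0.6, 0.5]
finger_gap: 0.0002
grip_force: 0.0
clock: 2.6
tool_pos: [0.5744, 0.0809, 0.2266]
eef_rot: [-2.441, -1.978, 0.0]
ft_force: [0.3, -0.2, 1.0]
finger_gap: 0.0003
grip_force: 0.0
clock: 3.1
tool_pos: [0.5744, 0.081, 0.2266]
eef_rot: [-2.984, -0.981, 0.0]
ft_force: [-0.0, -0.1, -0.7]
finger_gap: 0.0003
grip_force: 0.0
(np.float64(194.64608898562057), np.float64(141.94648027197806))
(np.float64(285.10231350666714), np.float64(155.45288443215543))
(np.float64(201.99733950428276), np.float64(84.09510751461775))
[-0.79  0.43  0.79  1.73 -0.34  1.12 -0.82] [0.57445696 0.08103416 0.22644246] [[ 0.803  0.597 -0.001]
 [ 0.597 -0.803 -0.   ]
 [-0.001 -0.    -1.   ]] 3.2 0.0007933360633217649
```

View pics/wrist1.png

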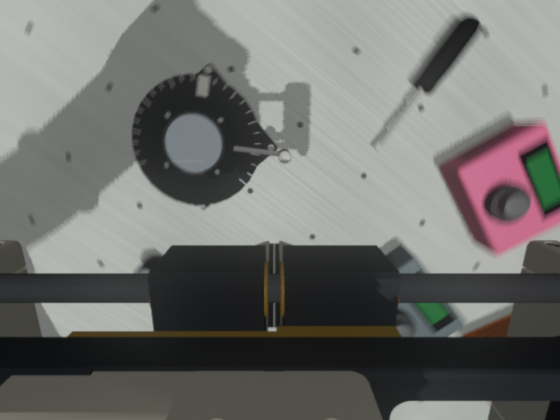

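The wrist view shows the ring's glass centre at (192,143), the pin's top at (285,156), and the wide mark at (203,86). The fingers are at about (275,290).

Run:
```python
from h import *
s=snap('wrist');g=cv2.cvtColor(s['frame'],6)
def blob(x0,y0,x1,y1,lo,hi):
    m=np.zeros_like(g);m[y0:y1,x0:x1]=((g[y0:y1,x0:x1]>=lo)&(g[y0:y1,x0:x1]<=hi))*255
    n,l,st,c=cv2.connectedComponentsWithStats(m);i=1+st[1:,4].argmax();return c[i],st[i]
c,a=blob(150,105,235,185,100,200);print(c,a);C=ray(s,*c,.068)
m,a=blob(192,70,215,100,130,255);print(m,a);M=ray(s,*m,.057)
P=ray(s,285,156,.094)
for n,p in [('C',C),('M',M),('P',P)]:
    d=p-C;print(n,p.round(4),np.hypot(*d[:2]),np.degrees(np.arctan2(d[1],d[0])))
```

```text
[192.29326547 143.74001566] [ 164  115   57   58 2554]
[202.01587302  82.44444444] [198  78   9  11  63]
C [0.5678 0.1789 0.068 ] 0.0 0.0
M [0.6208 0.2049 0.057 ] 0.059053856368028755 26.1694477806291
P [0.6145 0.1    0.094 ] 0.09169432733838438 -59.39790746244357
```

```bash
python3 -m pendant '[[0,0.036,0.15,0,0,0],[0,0,0.15,0,0,0],[0,0,0.15,0,0,0],[0,0,0.15,0,0,0],[0,0,0,0,0,0]]'
python3 -m pendant '[[0.04,0,0,0,0,0],[0.03,0,0,0,0,0],[0.016,0,0,0,0,0],[0.012,0,0,0,0,0],[0.012,0,0,0,0,0]]'
python3 - <<'E'
from h import *
s=snap('wrist','wrist2.png')
st=r.read_state();T=R.from_rotvec(st['eef_rot']).as_matrix();print(T[:2,0],((T.T@(np.array([.6145,.1,.094])-st['tool_pos']))*1000).round(1),st['ft_force'],st['tool_pos'])
E
```

```text
clock: 3.75
tool_pos: [0.5767, 0.0735, 0.0727]
eef_rot: [-2.978, -0.996, 0.012]
ft_force: [-0.1, 0.9, 0.4]
finger_gap: 0.0005
grip_force: 0.0
clock: 4.25
tool_pos: [0.6026, 0.09, 0.0775]
eef_rot: [2.981, 0.991, 0.001]
ft_force: [-1.7, -1.7, 2.3]
finger_gap: 0.0001
grip_force: 0.9
[0.80102638 0.59862868] [ 15.3  -0.8 -16.7] [-0.67262174  0.14336651 -0.2103091 ] [0.60273878 0.09018081 0.07731784]
```

View pics/wrist2.png

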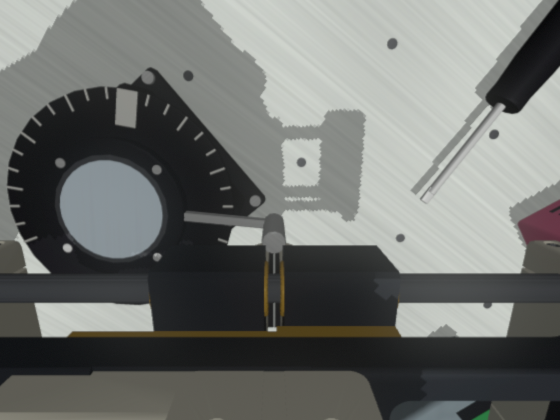

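The fingers are now touching the pin at about (274,235), centred on it. The mark is at (126,108), and the ring centre is at (111,208). I push round the arc.

```bash
python3 - <<'E'
from h import *
s=snap('wrist')
C=ray(s,111,208,.068);M=ray(s,126,108,.057);d=M-C;print(C,M,np.degrees(np.arctan2(d[1],d[0])),np.hypot(*d[:2]))
E
python3 -m pendant '[[0.025,0.004,0,0,0,-0.089],[0.025,0.004,0,0,0,-0.089],[0.025,0.004,0,0,0,-0.089],[0.025,0.004,0,0,0,-0.089],[0.025,0.004,0,0,0,-0.089]]'
python3 -m pendant '[[0.025,0.004,0,0,0,-0.089],[0.025,0.004,0,0,0,-0.089],[0.025,0.004,0,0,0,-0.089],[0.025,0.004,0,0,0,-0.089],[0.025,0.004,0,0,0,-0.089]]'
python3 -m pendant '[[0.025,0.004,0,0,0,-0.089],[0.025,0.004,0,0,0,-0.089],[0.025,0.004,0,0,0,-0.089],[0.025,0.004,0,0,0,-0.089],[0,0,0,0,0,0]]'
python3 - <<'E'
from h import *
s=snap('wrist','wrist3.png')
st=r.read_state();T=R.from_rotvec(st['eef_rot']).as_matrix();p=st['tool_pos']+T@[.0155,0,0];d=p-[.5685,.179,0];print(p,np.degrees(np.arctan2(d[1],d[0])),np.hypot(*d[:2]),np.degrees(np.arctan2(T[1,0],T[0,0])))
E
```

```text
[0.56869382 0.17974711 0.068     ] [0.61749807 0.2038063  0.057     ] 26.24206661123049 0.05441230255882794
clock: 4.85
tool_pos: [0.6288, 0.1063, 0.0771]
eef_rot: [2.761, 1.494, 0.001]
ft_force: [2.8, -5.3, -0.4]
finger_gap: 0.0009
grip_force: 1.9
clock: 5.35
tool_pos: [0.646, 0.1332, 0.0769]
eef_rot: [2.459, 1.953, -0.0]
ft_force: [1.0, -2.7, 0.1]
finger_gap: 0.0005
grip_force: 1.0
clock: 5.85
tool_pos: [0.6529, 0.1588, 0.0769]
eef_rot: [2.164, 2.277, 0.001]
ft_force: [-0.2, -0.6, -0.1]
finger_gap: 0.0005
grip_force: 0.0
[0.65181933 0.17400059 0.07679626] -3.433800801106396 0.08346918617678817 92.74153654064492
```

View pics/wrist3.png

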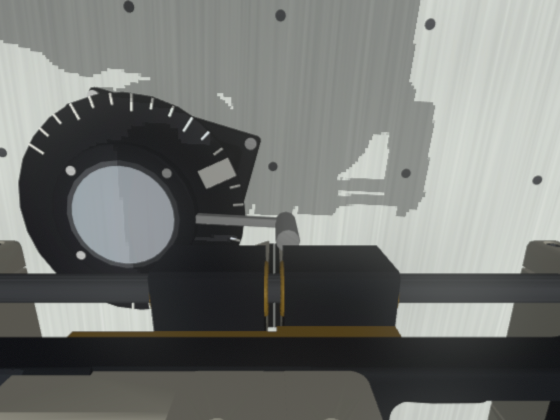

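The pin is still in front of the fingers, at (288,228), and the mark is at (216,173), about 29° ahead. I keep pushing and re-centre slightly.

```bash
python3 -m pendant '[[0.025,0.008,0,0,0,-0.089],[0.025,0.008,0,0,0,-0.089],[0.025,0.008,0,0,0,-0.089],[0.025,0.008,0,0,0,-0.089],[0.020,0.005,0,0,0,-0.06]]'
python3 -m pendant '[[0,0,0,0,0,0]]'
python3 - <<'E'
from h import *
s=snap('wrist','wrist4.png')
st=r.read_state();T=R.from_rotvec(st['eef_rot']).as_matrix();p=st['tool_pos']+T@[.0155,0,0];d=p-[.5687,.1795,0];print(p,np.degrees(np.arctan2(d[1],d[0])),np.hypot(*d[:2]),np.degrees(np.arctan2(T[1,0],T[0,0])))
E
```

```text
clock: 6.4
tool_pos: [0.6556, 0.1887, 0.0765]
eef_rot: [-1.767, -2.597, 0.002]
ft_force: [0.0, -2.1, -0.3]
finger_gap: 0.0004
grip_force: 0.8
clock: 6.5
tool_pos: [0.6556, 0.1896, 0.0765]
eef_rot: [-1.768, -2.596, 0.001]
ft_force: [-0.0, 0.6, -0.3]
finger_gap: 0.0007
grip_force: 0.0
[0.65018768 0.20373619 0.07661163] 16.563609837868864 0.08501549973837452 111.39333323217981
```

View pics/wrist4.png

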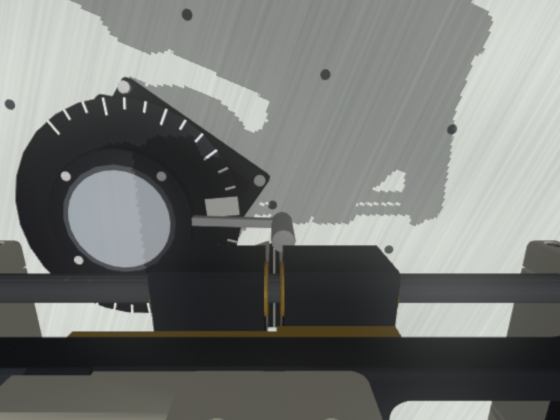

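The bar runs (195,220)–(268,224) and the mark is at (222,206), partly covered by the bar. I work out the remaining angle.

Run:
```python
from h import *
s=snap('wrist')
a=ray(s,195,221,.067);b=ray(s,266,224.5,.067);d=b-a;print('bar',np.degrees(np.arctan2(d[1],d[0])))
C=ray(s,119,218,.068);d=b-C;print(C,'bar from C',np.degrees(np.arctan2(d[1],d[0])))
for C in (C,np.array([.5687,.1797,0])):
  for u,v in [(205,199),(238,197),(222,206)]:
    M=ray(s,u,v,.057);d=M-C;print(M.round(4),np.degrees(np.arctan2(d[1],d[0])),np.hypot(*d[:2]))
b-=[.5687,.1797,0];print(np.degrees(np.arctan2(b[1],b[0])))
```

```text
bar 18.428435389503115
[0.56701385 0.17833434 0.068     ] bar from C 18.510093635992362
[0.607 0.203 0.057] 31.62192319162809 0.046949913639744704
[0.6246 0.2111 0.057 ] 29.66711194228669 0.06625252135275456
[0.6176 0.2026 0.057 ] 25.589392114418114 0.056125454654178085
[0.607 0.203 0.057] 31.26531934123043 0.04479894635019894
[0.6246 0.2111 0.057 ] 29.352480325664935 0.06411241631145237
[0.6176 0.2026 0.057 ] 25.055407096125897 0.05401718398224923
17.967041124288457
```

```bash
python3 -m pendant '[[0.016,0.003,0,0,0,-0.055],[0.014,0.003,0,0,0,-0.05],[0.012,0.002,0,0,0,-0.04],[0,0,0,0,0,0],[0,0,0,0,0,0]]'
python3 -m pendant '[[-0.05,0,0,0,0,0],[-0.1,0,0,0,0,0],[0,0,-0.2,0,0,0],[0,0,-0.2,0,0,0],[0,0,0,0,0,0]]'
python3 - <<'E'
from h import *
s=snap('wrist','wrist5.png');print(pix(s,(.5687,.1797,.068)))
E
```

```text
clock: 7.1
tool_pos: [0.6538, 0.2004, 0.0768]
eef_rot: [-1.617, -2.693, -0.001]
ft_force: [-0.6, -0.1, -0.4]
finger_gap: 0.0001
grip_force: 0.0
clock: 7.6
tool_pos: [0.6762, 0.1658, 0.1846]
eef_rot: [1.615, 2.685, 0.014]
ft_force: [0.5, -0.6, 0.5]
finger_gap: 0.0007
grip_force: 0.0
(np.float64(168.414582550202), np.float64(136.54547597296423))
```

View pics/wrist5.png

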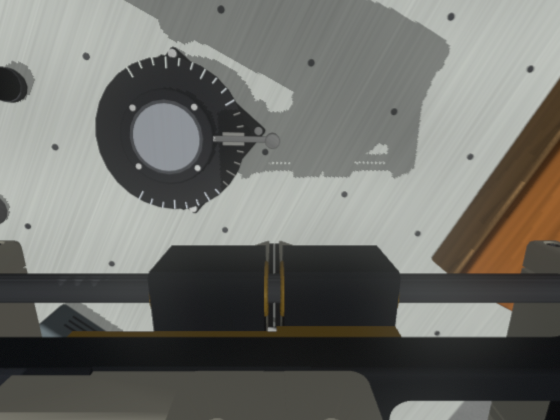

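The bar at (240,139) now crosses the mark at (233,139). I check how well it is centred numerically.

Run:
```python
from h import *
s=snap('wrist');g=cv2.cvtColor(s['frame'],6)
print(g[128:150,216:262:2])
c=s['frame'][115:165,200:290];cv2.imwrite('pics/c6.png',cv2.resize(c,(720,400),interpolation=cv2.INTER_NEAREST))
```

```text
[[ 38  38  37  38  38  38  38  39  39  39  40  68  90  79  67  43  39  41
   42  43  46  82  99]
 [ 37  39  38  38  39  39  38  38  39  39  39  48  57  50  43  40  40  40
   43  44  60 105 112]
 [ 37  38  38  37  39  39  38  39  39  40  39  41  41  41  40  40  39  40
   41  43  74 112 115]
 [ 38  37  38  38  38  38  38  38  40  39  40  39  39  40  41  40  40  40
   42  43  84 112 115]
 [ 38  38  38  39  45  46  45  44  44  44  44  43  43  43  42  40  41  40
   41  44  83 113 115]
 [ 37  38  38  39  78  87  83  80  76  76  75  70  66  65  63  45  40  40
   41  43  76 112 113]
 [ 37  36  38  40 102 122 121 120 119 119 119 118 118 118 116  62  40  39
   42  43  61 106 113]
 [ 38  39  39  41 106 130 129 130 129 131 131 130 131 131 130  70  40  40
   42  43  48  88 103]
 [ 51  51  50  51 100 121 122 123 123 126 126 126 127 128 128  71  44  43
   45  45  47  60  71]
 [ 91  91  90  89  99 107 106 107 106 106 107 107 108 107 107  83  69  68
   68  67  67  65  65]
 [106 107 107 106 107 108 107 108 108 107 108 108 108 108 108 104 103 102
  101 101 100 100  99]
 [106 108 108 108 108 109 109 109
[... 334 characters left out ...]
103 104 105 107 108]
 [ 55  56  57  59  96 115 113 115 116 115 113 113 109 110 110  81  73  74
   76  79  82  99 104]
 [ 40  41  40  42  99 127 127 128 128 129 127 127 127 127 125  71  49  50
   52  54  62 106 117]
 [ 38  39  39  40  98 126 126 127 128 128 128 129 129 130 128  71  44  44
   43  45  77 117 122]
 [ 38  39  38  39  66  86  89  93  93  94  96 100 105 106 105  66  44  45
   44  49  99 121 123]
 [ 39  41  39  39  43  50  52  55  55  57  57  61  64  66  66  51  44  44
   44  65 114 123 124]
 [ 41  45  39  39  40  40  40  41  42  42  43  44  44  44  45  43  44  44
   46  90 120 123 124]
 [ 44  46  41  40  39  39  40  39  41  41  41  42  41  41  42  43  44  44
   58 110 121 123 124]]
```

View pics/c6.png

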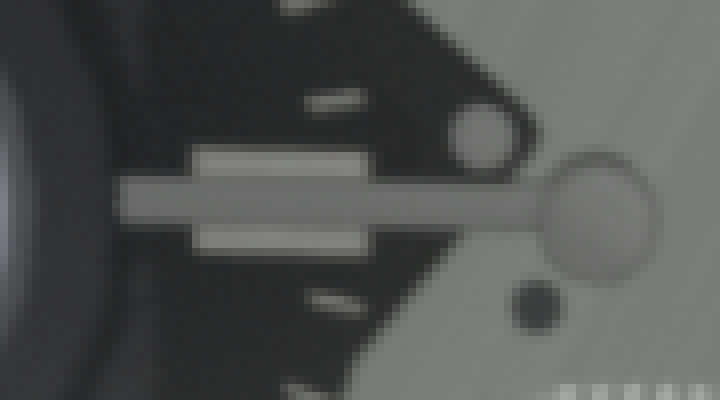

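The crop shows the bar through the mark, but it sits higher than the mark, so I correct for parallax.

Run:
```python
from h import *
s=snap('wrist');C=np.array([.5687,.1797,0])
def ang(p,C): d=p-C;return round(float(np.degrees(np.arctan2(d[1],d[0]))),2)
b=ray(s,233,139.8,.067);m=ray(s,234,139.6,.057)
p1,p2=ray(s,216,139.7,.067),ray(s,265,140.6,.067);P=ray(s,275,141.5,.094)
print(ang(b,C),ang(m,C),ang(p2,p1),ang(P,C),P)
st=r.read_state();T=R.from_rotvec(st['eef_rot']).as_matrix();print(s['origin'],st['tool_pos'],T[:,0],T.T@(P-st['tool_pos']))
```

```text
27.27 26.97 26.95 27.5 [0.64554612 0.21970388 0.094     ]
[0.63834689 0.22936212 0.33792541] [0.67159884 0.1659876  0.17669825] [-4.69672042e-01  8.82840965e-01 -5.36376876e-05] [0.0596636  0.00220548 0.08269567]
```

The bar is within about 0.3° of the mark. Next I go to the button, stopping short so the wrist camera can see it.

```bash
python3 -m pendant '[[-0.133,-0.116,0,0,0,0],[-0.133,-0.116,0,0,0,0],[-0.133,-0.116,0,0,0,0],[-0.133,-0.116,0,0,0,0],[-0.133,-0.116,0,0,0,0]]'
python3 -m pendant '[[-0.133,-0.116,0,0,0,0],[-0.133,-0.116,0,0,0,0],[-0.133,-0.116,0,0,0,0],[-0.133,-0.116,0,0,0,0],[0,0,0,0,0,0]]'
python3 - <<'E'
from h import *
s=snap('wrist','wrist7.png');print(pix(s,(.534,-.134,.067)))
E
```

```text
clock: 8.25
tool_pos: [0.62, -0.0499, 0.175]
eef_rot: [-1.616, -2.692, 0.003]
ft_force: [0.8, -0.3, -0.3]
finger_gap: 0.0004
grip_force: 0.0
clock: 8.75
tool_pos: [0.5778, -0.2286, 0.1755]
eef_rot: [-1.63, -2.684, 0.008]
ft_force: [-0.1, 0.3, 0.8]
finger_gap: 0.0002
grip_force: 0.0
(np.float64(280.4549870770513), np.float64(83.40944651745701))
```

View pics/wrist7.png

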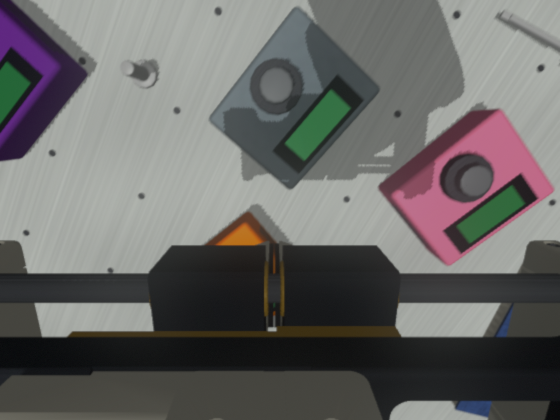

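The grey unit's button top is centred at about (278,82). The purple, pink and orange units are look-alikes.

Run:
```python
from h import *
s=snap('wrist');B=ray(s,278,82,.067);z=s['range_z'];print(B,z[82,278],s['origin'][2]-z[82,278],s['origin'][2]-z[82,250:306:4])
st=r.read_state();T=R.from_rotvec(st['eef_rot']).as_matrix();print(st['tool_pos'],(T.T@(B-st['tool_pos']))/.25)
```

```text
[ 0.53296911 -0.12971388  0.067     ] 0.24740659 0.08742743548002235 [0.07698633 0.07784431 0.08571258 0.0871951  0.08656785 0.08659957
 0.08586579 0.08742744 0.08563141 0.0778275  0.07705028 0.0758924
 0.06540568 0.06652991]
[ 0.58040943 -0.2215334   0.17522452] [0.41273091 0.00482699 0.43351262]
```

```bash
python3 -m pendant '[[0.138,0.002,0,0,0,0],[0.138,0.002,0,0,0,0],[0.137,0.001,0,0,0,0],[0,0,0,0,0,0]]'
python3 -m pendant '[[0,0,0.17,0,0,0],[0,0,0.17,0,0,0],[0,0,0.05,0,0,0],[0,0,0,0,0,0],[0,0,0,0,0,0]]'
python3 - <<'E'
from h import *
st=r.read_state();T=R.from_rotvec(st['eef_rot']).as_matrix();print(st['tool_pos'],T.T@(np.array([.533,-.1297,.067])-st['tool_pos'])/.25,st['ft_force'])
E
```

```text
clock: 9.25
tool_pos: [0.5326, -0.1217, 0.1755]
eef_rot: [-1.604, -2.696, -0.002]
ft_force: [0.4, -0.1, -0.3]
finger_gap: 0.0007
grip_force: 0.0
clock: 9.75
tool_pos: [0.5352, -0.1285, 0.0802]
eef_rot: [1.616, 2.693, 0.0]
ft_force: [0.0, -0.7, 1.0]
finger_gap: 0.0007
grip_force: 0.0
[ 0.53524896 -0.12849189  0.08016265] [-4.38972810e-06 -1.02431976e-02  5.26444499e-02] [ 0.0459395  -0.72235356  1.02716177]
```

```bash
python3 -m pendant '[[0,-0.01,0.03,0,0,0],[0,0,0.02,0,0,0],[0,0,0.012,0,0,0],[0,0,0.012,0,0,0],[0,0,0,0,0,0]]'; python3 -m pendant '[[0,0,0,0,0,0],[0,0,0,0,0,0]]'
```

```text
clock: 10.25
tool_pos: [0.5327, -0.1298, 0.0613]
eef_rot: [1.616, 2.693, 0.001]
ft_force: [-0.9, 0.3, 6.2]
finger_gap: 0.0004
grip_force: 3.1
clock: 10.45
tool_pos: [0.5328, -0.1299, 0.0613]
eef_rot: [1.617, 2.692, 0.001]
ft_force: [-1.0, -2.0, 6.7]
finger_gap: 0.0004
grip_force: 3.3
```

```bash
python3 -m pendant '[[0,0,0.004,0,0,0],[0,0,0.003,0,0,0],[0,0,0,0,0,0]]'; python3 -m pendant '[[0,0,-0.04,0,0,0],[0,0,-0.15,0,0,0],[0,0,-0.2,0,0,0],[0,0,-0.1,0,0,0],[0,0,0,0,0,0]]'; python3 -m pendant '[[0,0,0,0,0,0],[0,0,0,0,0,0]]'
python3 - <<'E'
from h import *
s=snap('top');t=s['frame'][165:250,115:200];cv2.imwrite('pics/fin.png',cv2.resize(t,(510,510),interpolation=3))
E
```

```text
clock: 10.75
tool_pos: [0.5329, -0.1298, 0.0609]
eef_rot: [1.616, 2.692, 0.002]
ft_force: [-5.9, 1.4, 24.4]
finger_gap: 0.0005
grip_force: 12.1
clock: 11.25
tool_pos: [0.5344, -0.13, 0.1854]
eef_rot: [1.614, 2.689, 0.005]
ft_force: [0.8, -0.8, 0.4]
finger_gap: 0.0009
grip_force: 0.0
clock: 11.45
tool_pos: [0.5314, -0.1292, 0.1803]
eef_rot: [-1.615, -2.692, 0.001]
ft_force: [-0.6, 0.1, 0.0]
finger_gap: 0.0004
grip_force: 0.0
```

View pics/fin.png

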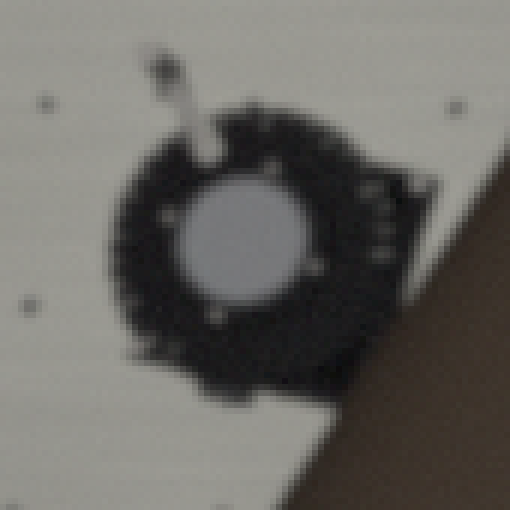

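The top view shows the bar still over the mark at about (205,145) in the crop, and the button was pressed to its stop (24 N at the bottom).

```bash
python3 -c "
from rig import r
print(r.sign_off())"
```

```text
the job is handed in; nothing more can be done
None
```

The lever's bar is on the wide mark (about 0.3° off by the wrist camera), the grey button was pressed to its stop and released, the arm is clear, and the job is handed in; the hand-in gave no verdict.

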